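# Lock a stud tray into the cart's transport cradle

## Task

Get the cart ready to roll: lift the top tray off the nested pile and set it flat in the pocket of the transport cradle, then swing the keeper bar shut over it until it clicks fully home in its catch. Leave the other two trays nested where they stand and do not push or knock over anything else on the cart.

Things in the scene. Friction and masses are not known exactly. Their poses are not given: they have to be found in the camera images.
- tray: top tray of the nested pile: grey open plastic tray, upright sides, holding black foam with three steel studs (all fixed in it). Outside 130 mm (its x) by 64 mm (its y), 38 mm from foot to rim, 0.3 to 0.6 kg. A 118 x 52 mm foot, 6 mm high, stands in the mouth of the tray below. Origin: centre of the foot's underside; z up. Grip it across its 64 mm width: the sides' upper 32 mm are flat
- tray_mid: middle tray of the pile, the same tray but empty (walls 4 mm, inside 122 x 56 mm: the foot of the tray above enters 6 mm deep with 2 mm play all round). Origin as for tray, 32 mm below the top tray's
- tray_low: bottom tray of the pile, empty, the same; it stands on a flat black rubber pad 170 x 100 mm, 6 mm thick, fixed to the cart
- cradle: transport cradle fixed to the cart: dark steel base plate 230 x 100 x 10 mm with a shallow pocket for one tray. Origin: underside of the plate, below the pocket's centre; x: along the pocket from the hinge post (x = -105 mm; 74 mm tall with its pin) to the catch post (x = +85 mm; 62 mm tall); y: towards the side to which the keeper bar opens; z up
- cradle_seat (a point): centre of the pocket's flat floor, 10 mm above the cart's top; axes as for the cradle. The pocket is 138 mm (x) by 72 mm (y) inside, ringed by lips 14 mm high, so a tray lies in it lengthways with 4 mm play all round, its origin on the floor; either end first will do
- keeper (a joint): angle of the keeper bar about its upright hinge (rad): 0 = shut, lying lengthways over the pocket against its stop; grows as it swings out to the cradle's +y side (anticlockwise from above), at most 1.9. It swings level and stays where left. At about 0.09 it meets a sprung ball on the catch post, clicks over its crest at 0.04 and is pulled to 0 and held; that takes about 10 N at the knob
- keeper_knob (a point): middle of the upright black knob on top of the steel keeper bar, 158 mm from the hinge axis: cylinder 16 mm across, 35 mm tall; this point is at mid-height, 79.5 mm above the cart. The bar is 18 mm wide, underside 54 and top 62 mm above the cart, so it passes 6 mm over the rim of a seated tray; its round tip ends 213 mm from the hinge
- keeper_hinge (a point): on the bar's hinge axis, at the height of the bar's top (62 mm above the cart)
- mug: bystander: black insulated mug with side handle, 80 mm across, 130 mm tall; origin: centre of its underside
- case: bystander: flat black hard-shell case with red seam, 100 x 150 x 42 mm; origin: centre of its underside
- friction_arm: bystander: small black and steel jointed camera arm with clamp, lying, about 195 mm long, 30 mm high; origin: centre of its underside
- tape: bystander: black roll of tape lying flat, 110 mm across, 48 mm high; origin: centre of its underside
- stud: bystander: stepped steel stud standing upright, 36 mm across, 100 mm tall; origin: centre of its underside
- battery: bystander: black battery block, 50 x 85 x 35 mm; origin: centre of its underside
There are look-alikes about, which are no part of the job. Leave any pink look-alike of the tray_mid alone.

How it is judged:
By the outcome, as a careful person would: the job done as asked, in the order asked, and still so for the second after the job is handed in, with the robot touching nothing.
It also fails if it takes over 64 s, if anything falls off the work surface, if the arm or the gripper's body presses on something with over 40 N, if the wrist force passes 120 N, or if a joint passes its speed limit or range.

## Robot

A 6-joint arm with a two-finger parallel gripper is mounted at the origin on the work surface. World frame = base frame: x ahead of the robot, y to its left, z up, the work surface at z = 0. Lengths are in m, angles in rad, forces in N, time in s.
With the tool pointing down it reaches from about 0.4 to 0.825 m from the base axis. Payload 7 kg.
Tool frame: the origin (TCP) lies at the very end of the fingers, on their centre line; the grasp point (between the pads) lies 19 mm behind it (tcp_to_grasp is the distance from the TCP to the grasp point, in m); z points along the fingers, y is the line along which they close (so a half turn about z gives the same grasp; the last joint's range is limited). The gripper opens to 85 mm and grips with 20 to 120 N. Pads are 22 mm wide; open, the fingers measure 114 mm over their backs; the gripper's body (76 mm by 85 mm) begins 54 mm behind the grasp point. The pads swing forward as they close: fully open they stand 13 mm farther back than shut.
Start: joints at [-1.001, 0.359, 0.012, 0, -1.224, -0.288], TCP at [0.188, -0.648, 0.231] pointing down, gripper open.
Joint ranges: [-3.07, 3.07], [-1.43, 2.12], [-1.02, 1.25], [-3.03, 1.67], [-3.05, -0], [-3.03, 3.03]. Speed limits (rad/s): [2.39, 2.39, 3.01, 3.14, 3.14, 3.14].

## Interface

Orientations are given as a rotation vector (axis times angle).
In Python, from station import observe, camera, finish_job, look_for, cut_out, place_of, tcp_to_grasp gives the robot as it stands.
- The arm moves only by the shell command python3 -m crank 'ROWS' [OPENING] [FORCE]. ROWS is JSON, a list of rows, each a list of 4 numbers: the shift along the tool's x, y, z in cm, then the turn about the tool's z in rad. A call has 1 to 12 rows; each row shifts and turns the commanded pose from where the row before left it, along the tool's axes as they then stand; what a row does not reach is not made up. A row lasts 1/8 s, in which the tool goes at most 62.5 mm and 10.7 degrees, less where a joint would pass 70% of its speed; a pose out of reach is approached as far as the arm can. A call with a gripper value outside its range is refused whole. OPENING is the finger opening in cm, from 0 to 8.54, set as the call begins (- or left out, the last holds). The fingers move at their own pace and stop on an object; FORCE is the grip in N (left out, the last holds). Time passes only in rows, so rows that do not move let the fingers close. It gives the time, the measured TCP pose, the force, the opening and the grip force at its end, in the units of the state.
- observe(): the state, without advancing time (a new reading comes with each control period).
- camera(name): name is "scene" or "top" or "wrist"; returns a dict with "img" (384x512x3 uint8, red, green, blue), "depth" (384x512 float32, m along the optical axis (not along the pixel's ray), 0 where there is no reading), "fovy" (degrees; the focal length in pixels is half the picture's height over the tangent of half this angle, whatever the lens; pixels are square), "cx", "cy" (the principal point, pixels), "camera_from_world" (4x4, takes a point from world to camera coordinates); the wrist camera has in their place "tool_from_camera" (4x4, takes a point from camera to tool coordinates, whose origin is the TCP and whose axes are the flange's). Camera axes: x right, y down, z forward; pixel columns grow to the right and rows downward; lengths in m; the calibration is good to about 2 mm. A picture is of the moment at which its call begins: read the wrist's pose just before it.
- finish_job(): hands the job in; it is judged then, once.
Trained networks look in a picture, given as the dict that the camera call returned (one of the last four; its "shot" number tells which), for a name from the list of things; names that differ only in an ending like _2 or _b are one class to them, and where a whole thing is asked for, a point or a joint stands for the part that bears it (a point fixed in the world has none). Each returns a list of dicts, best first, with "conf" (0 to 1); they miss things now and then, are a little off and sometimes report something else, mostly with a low value. They report only what shows in the picture. A call takes as long as a camera call. They do not tell look-alikes from the thing itself.
- look_for(picture, name): "rect" ([left, top, width, height] in pixels, round what is visible of it).
- cut_out(picture, name): "region" (384x512 bool, what is visible of it) and "rect" ([left, top, width, height] in pixels, round what is visible of it).
- place_of(picture, name): "xy" ([column, row] in pixels: a listed point, or the origin of a listed thing).
The state is a dict: "time_s": time; "q": joint angles; "joint_vel": joint speeds; "joint_torque": joint torques, N m; "tcp_pos": TCP position; "eef_rot": TCP orientation; "force": force on the tool from outside, world axes, zero at the start; "moment": the same for the moment, N m; "grip_width": finger opening in m; "grip_force": force on a finger pad.
Only numpy, scipy, OpenCV 4.12 (cv2) and the standard library are available. Lean on these libraries where they do the work, as an engineer would, in place of code of your own. Each camera call takes 0.05 s, during which the arm holds its last target. There are 200 camera calls.

## Working session

There is one attempt and no reset: what is moved stays moved. The work goes in short steps, Python scripts to look and compute and a shell command to move; the robot and the scene stay as the last step left them, time stands still between calls to the robot, and variables do not carry over. Pictures are saved under pics/ and viewed, at most 10 in all, crops included, and the job is handed in when it is done.

```bash
mkdir -p pics
cat > h.py <<'E'
import numpy as np, cv2
from station import *
from scipy.spatial.transform import Rotation as R
def T(s):
    M=np.eye(4);M[:3,:3]=R.from_rotvec(s["eef_rot"]).as_matrix();M[:3,3]=s["tcp_pos"];return M
def cam(name):
    s=observe();p=camera(name)
    p["W"]=T(s)@p["tool_from_camera"] if name=="wrist" else np.linalg.inv(p["camera_from_world"])
    p["f"]=p["img"].shape[0]/2/np.tan(np.radians(p["fovy"])/2);return p
def cloud(p):
    v,u=np.mgrid[:384,:512];d=p["depth"]
    c=np.stack([(u-p["cx"])/p["f"]*d,(v-p["cy"])/p["f"]*d,d],-1)
    w=c@p["W"][:3,:3].T+p["W"][:3,3];w[d==0]=np.nan;return w
def ray(p,uv,z):
    d=p["W"][:3,:3]@np.array([(uv[0]-p["cx"])/p["f"],(uv[1]-p["cy"])/p["f"],1]);o=p["W"][:3,3]
    return o+d*(z-o[2])/d[2]
E
cat > a.py <<'E'
from h import *
s=observe();print(s["time_s"],s["tcp_pos"],T(s)[:3,:3].round(2).tolist(),s["force"],tcp_to_grasp)
ims=[]
for n in("top","scene"):
    p=cam(n);c=cloud(p);ims.append(p["img"])
    print(n,p["W"][:3,3].round(3))
    for k in("tray","tray_mid","tray_low","cradle","keeper","mug","case","friction_arm","tape","stud","battery"):
        for r in cut_out(p,k)[:3]:
            if r["conf"]>.2:
                w=c[r["region"]];print(k,round(r["conf"],2),[int(x) for x in r["rect"]],np.nanmedian(w,0).round(3),"zmax",np.nanpercentile(w[:,2],97).round(3))
    for k in("tray","cradle","cradle_seat","keeper_knob","keeper_hinge"):
        print(k,[(round(r["conf"],2),np.round(r["xy"]).tolist()) for r in place_of(p,k)[:3]])
    cv2.imwrite(f"pics/{n}.png",cv2.resize(p["img"][...,::-1],(800,600)))
E
python3 a.py
```

```text
0.0 [ 0.18753377 -0.64790076  0.23034673] [[-0.96, -0.28, -0.0], [-0.28, 0.96, 0.0], [0.0, 0.0, -1.0]] [ 0.47962595 -0.45384642  0.75130521] 0.0187
top [ 0.342 -0.012  1.34 ]
tray 0.69 [308, 156, 38, 48] [ 0.565 -0.176  0.094] zmax 0.11
tray_mid 0.88 [252, 170, 22, 47] [0.535 0.006 0.011] zmax 0.04
tray_mid 0.8 [315, 231, 41, 51] [ 0.356 -0.208  0.011] zmax 0.04
tray_low 0.56 [260, 125, 8, 13] [ 0.709 -0.001  0.046] zmax 0.102
cradle 0.93 [138, 144, 86, 73] [0.563 0.169 0.012] zmax 0.066
keeper 0.52 [125, 114, 37, 37] [0.714 0.355 0.076] zmax 0.131
mug 0.75 [122, 110, 41, 43] [0.714 0.356 0.075] zmax 0.131
mug 0.28 [308, 154, 35, 51] [ 0.566 -0.175  0.094] zmax 0.11
case 0.66 [396, 145, 53, 37] [ 0.623 -0.467  0.029] zmax 0.041
friction_arm 0.97 [401, 204, 25, 67] [ 0.372 -0.442  0.025] zmax 0.033
tape 0.86 [83, 157, 44, 36] [0.602 0.479 0.045] zmax 0.052
tape 0.62 [137, 144, 91, 72] [0.562 0.169 0.011] zmax 0.066
tape 0.35 [252, 242, 30, 24] [ 0.362 -0.011  0.034] zmax 0.04
stud 0.46 [260, 127, 9, 14] [ 0.709 -0.     0.04 ] zmax 0.102
battery 0.91 [251, 240, 33, 27] [ 0.362 -0.011  
[... 775 characters left out ...]
 [0.732 0.35  0.085] zmax 0.131
case 0.77 [111, 131, 54, 32] [ 0.635 -0.457  0.031] zmax 0.042
case 0.59 [246, 200, 128, 75] [0.565 0.174 0.012] zmax 0.067
friction_arm 0.88 [171, 115, 47, 20] [ 0.375 -0.445  0.022] zmax 0.032
tape 0.94 [369, 290, 61, 57] [0.619 0.481 0.045] zmax 0.051
stud 0.85 [205, 207, 12, 36] [0.723 0.002 0.041] zmax 0.101
battery 0.81 [277, 158, 24, 25] [ 0.373 -0.006  0.034] zmax 0.038
battery 0.61 [188, 165, 43, 29] [ 0.604 -0.153  0.029] zmax 0.043
tray [(0.71, [316.0, 316.0]), (0.66, [206.0, 164.0]), (0.18, [291.0, 174.0])]
cradle [(0.57, [286.0, 238.0])]
cradle_seat [(0.67, [287.0, 238.0])]
keeper_knob [(0.84, [359.0, 235.0])]
keeper_hinge [(0.79, [311.0, 206.0])]
```

View pics/top.png

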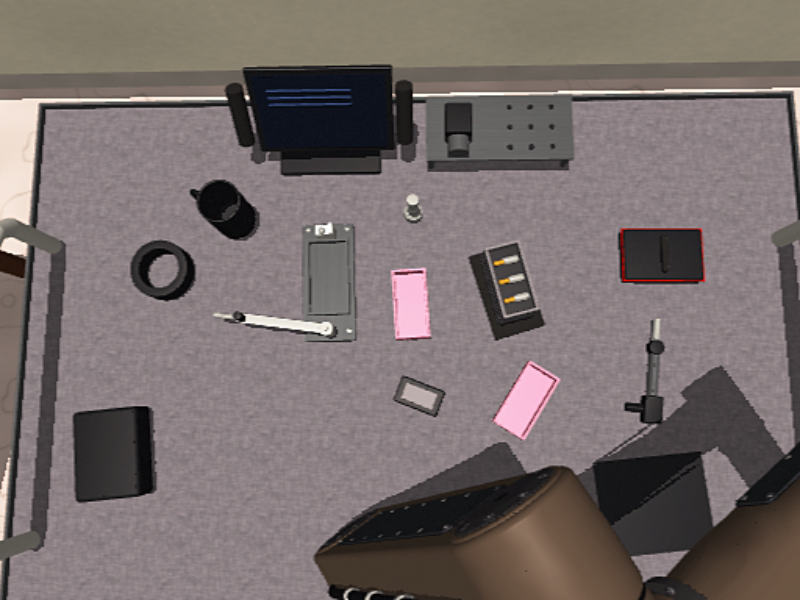

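```bash
cat > b.py <<'E'
from h import *
p=cam("top");c=cloud(p)
def rect(m,n):
    q=c[m][:,:2].astype(np.float32);q=q[~np.isnan(q[:,0])]
    r=cv2.minAreaRect(q*1000);print(n,len(q),r)
x,y,z=c[...,0],c[...,1],c[...,2]
rect((abs(x-.565)<.1)&(abs(y+.176)<.1)&(z>.085)&(z<.125),"pile")
rect((abs(x-.565)<.12)&(abs(y+.176)<.12)&(z>.004)&(z<.02),"pad?")
v=(abs(x-.563)<.16)&(y>.0)&(y<.32)
rect(v&(z>.055)&(z<.07)&(abs(x-.5)<.15),"bar")
rect(v&(z>.08)&(z<.11)&(x<.62),"knob")
rect(v&(z>.006)&(z<.015)&(y>.04),"base")
for n,z0 in(("cradle_seat",.01),("keeper_knob",.0795),("keeper_hinge",.062),("cradle",0)):
    for r in place_of(p,n)[:2]:print(n,r["conf"],ray(p,r["xy"],z0).round(4))
p=cam("scene")
for n,z0 in(("cradle_seat",.01),("keeper_knob",.0795),("keeper_hinge",.062),("tray",.07)):
    for r in place_of(p,n)[:2]:print(n,r["conf"],ray(p,r["xy"],z0).round(4))
i=p["img"][120:290,160:390];cv2.imwrite("pics/crop.png",cv2.resize(i[...,::-1],None,fx=3.4,fy=3.4,interpolation=2))
E
python3 b.py
```

```text
pile 1119 ((566.9591674804688, -175.35153198242188), (130.50096130371094, 65.37482452392578), 14.031574249267578)
pad? 713 ((565.8045043945312, -176.29226684570312), (239.07952880859375, 237.7435302734375), 89.6963119506836)
bar 365 ((492.8254699707031, 234.04315185546875), (172.0826416015625, 23.753454208374023), 83.40475463867188)
knob 25 ((505.12310791015625, 314.88641357421875), (14.879859924316406, 9.479451179504395), 5.029905796051025)
base 1844 ((564.0662231445312, 184.73263549804688), (278.454345703125, 314.798828125), 87.9747085571289)
cradle_seat 0.93 [0.5923 0.1597 0.01  ]
keeper_knob 0.58 [0.5109 0.3129 0.0795]
keeper_hinge 0.71 [0.4888 0.1619 0.062 ]
keeper_hinge 0.36 [0.6971 0.324  0.062 ]
cradle 0.66 [ 0.5762 -0.1808  0.    ]
cradle 0.26 [ 0.5731 -0.1804  0.    ]
cradle_seat 0.86 [0.5916 0.1569 0.01  ]
cradle_seat 0.27 [0.4468 0.13   0.01  ]
keeper_knob 0.7 [0.497  0.3111 0.0795]
keeper_hinge 0.71 [0.4946 0.1619 0.062 ]
tray 0.92 [ 0.5579 -0.1962  0.07  ]
```

View pics/crop.png

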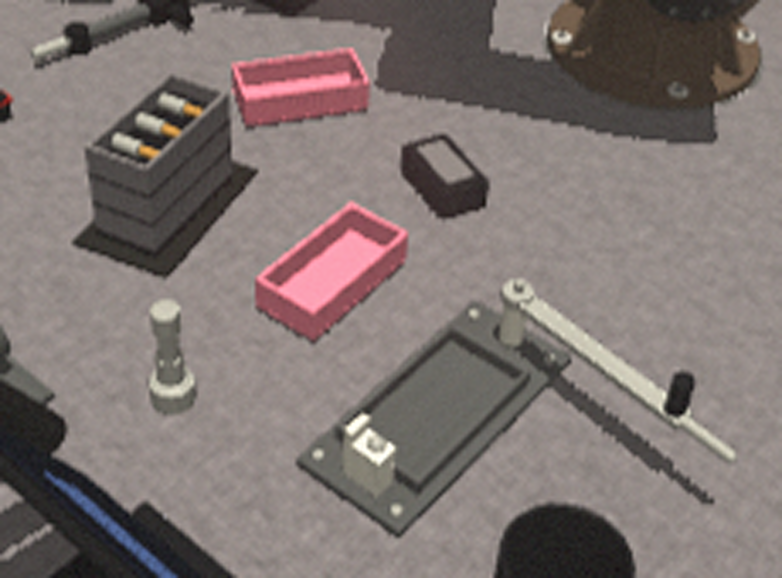

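The top view (800 px wide) shows these candidates for the tray:
- The grey pile at (515,285), with its three studs.
- Two pink trays at (411,303) and (526,400), which are look-alikes.
- The battery at (419,396).

The close crop confirms a grey three-high pile with studs in the top tray, so that is the target. The cradle is at (330,282), its catch post is on the far side, and the bar is swung out to +y.

```bash
python3 -m crank '[[-4.9,3.4,0,0],[-5,3.5,0,0],[-5,3.5,0,0],[-5,3.5,0,0],[-5,3.5,0,0],[-5,3.5,0,0],[-5,3.5,0,0],[-5,3.5,0,0],[-5,3.5,0,0],[-4.8,3.4,0,0],[0,0,0,0],[0,0,0,0]]' 8.54
cat > c.py <<'E'
from h import *
import sys
s=observe();p=cam("wrist");c=cloud(p);M=T(s)
print(s["time_s"],s["tcp_pos"],M[:3,:3].round(3).tolist())
z=c[...,2];m=(z>.095)&(z<.125)&(np.hypot(c[...,0]-.567,c[...,1]+.175)<.1)
r=cv2.minAreaRect((c[m][:,:2]*1000).astype(np.float32));print(r,np.nanpercentile(z[m],[50,90]))
ce=np.append(np.array(r[0])/1000,0.1);print("tool cm",((M[:3,:3].T@(ce-s["tcp_pos"]))*100).round(2))
p["img"][m]=p["img"][m]//2+np.array([0,100,0],np.uint8)
cv2.imwrite("pics/w1.png",p["img"][...,::-1])
E
python3 c.py
```

```text
time_s: 3.7
tcp_pos: [0.5682, -0.1757, 0.2311]
eef_rot: [0.442, -3.11, -0.0]
force: [0.2, -0.8, -0.9]
grip_width: 0.0853
grip_force: 0.0
3.7 [ 0.56815552 -0.17566799  0.23110672] [[-0.96, -0.279, -0.001], [-0.279, 0.96, -0.0], [0.001, 0.0, -1.0]]
((567.0974731445312, -178.3535919189453), (130.57273864746094, 63.63637924194336), 13.901627540588379) [0.10530494 0.10899351]
tool cm [ 0.17 -0.23 13.11]
```

View pics/w1.png

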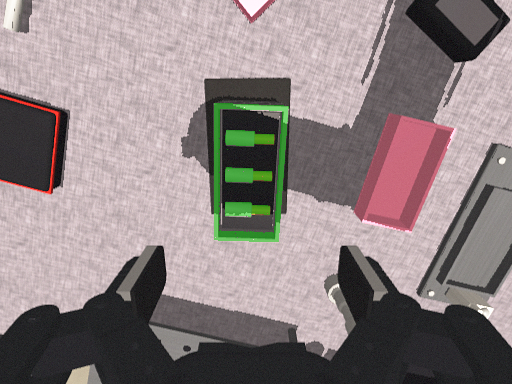

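The tray's rim is highlighted green around (250,170), and the fingers straddle it. I'll correct and descend.

```bash
python3 -m crank '[[0.15,-0.2,4,0.038],[0,0,4,0],[0,0,3,0],[0,0,2,0],[0,0,1.8,0],[0,0,0,0],[0,0,0,0]]' 8.54; python3 -m crank '[[0,0,0,0],[0,0,0,0],[0,0,0,0],[0,0,0,0],[0,0,0,0],[0,0,0,0]]' 5.5 60
```

```text
time_s: 4.62
tcp_pos: [0.5676, -0.1791, 0.0843]
eef_rot: [-0.381, 3.117, -0.001]
force: [0.2, -0.4, 0.2]
grip_width: 0.0853
grip_force: 0.0
time_s: 5.38
tcp_pos: [0.5681, -0.1785, 0.0848]
eef_rot: [-0.382, 3.116, -0.001]
force: [-1.9, -0.9, 6.6]
grip_width: 0.0627
grip_force: 66.3
```

```bash
python3 -m crank '[[0,0,-0.5,0],[0,0,-0.5,0],[0,0,-1,0],[0,0,-2,0],[0,0,-3,0],[0,0,-3,0],[0,0,-3,0],[0,0,0,0],[0,0,0,0]]'
cat > d.py <<'E'
from h import *
s=observe();p=cam("scene");c=cloud(p);z=c[...,2]
m=(abs(c[...,0]-.567)<.1)&(abs(c[...,1]+.177)<.1)
print(s["force"]);i=p["img"][60:250,160:390];cv2.imwrite("pics/s2.png",cv2.resize(i[...,::-1],None,fx=3,fy=3))
p=cam("top");c=cloud(p);x,y,z=[c[...,i] for i in range(3)]
# cradle: lip/base cells
v=(x>.44)&(x<.74)&(y>.08)&(y<.24)
def rect(m,n):
    q=(c[m][:,:2]*1000).astype(np.float32);print(n,len(q),cv2.minAreaRect(q))
rect(v&(z>.019)&(z<.03)&(abs(y-.16)<.06),"lips")
r=cut_out(p,"cradle")[0];print(r["conf"],r["rect"]);rect(r["region"]&(z<.03)&(abs(y-.16)<.08),"cradle")
g=r["region"]&v
print(np.histogram(z[g],bins=np.arange(0,.08,.004)))
w=cam("wrist");cw=cloud(w);m=(cw[...,0]>.4)
cv2.imwrite("pics/w2.png",w["img"][...,::-1])
E
python3 d.py
```

```text
time_s: 6.5
tcp_pos: [0.5668, -0.178, 0.2126]
eef_rot: [0.382, -3.118, -0.001]
force: [0.4, -0.1, -4.1]
grip_width: 0.0627
grip_force: 66.7
[ 0.44354948 -0.09349502 -4.0632    ]
lips 198 ((590.5114135742188, 164.0866241455078), (149.4552764892578, 79.37088775634766), 0.919318437576294)
0.79 [139.8, 146.1, 83.9, 72.8]
cradle 1554 ((580.3082275390625, 167.9434356689453), (228.45469665527344, 95.79032135009766), 0.573080837726593)
(array([ 15, 313, 696, 302,  55,  96,  65,  15,   2,   6,   2,  15,  22,
        19,  29, 106,  63,  17,   2]), array([0.   , 0.004, 0.008, 0.012, 0.016, 0.02 , 0.024, 0.028, 0.032,
       0.036, 0.04 , 0.044, 0.048, 0.052, 0.056, 0.06 , 0.064, 0.068,
       0.072, 0.076]))
```

View pics/s2.png

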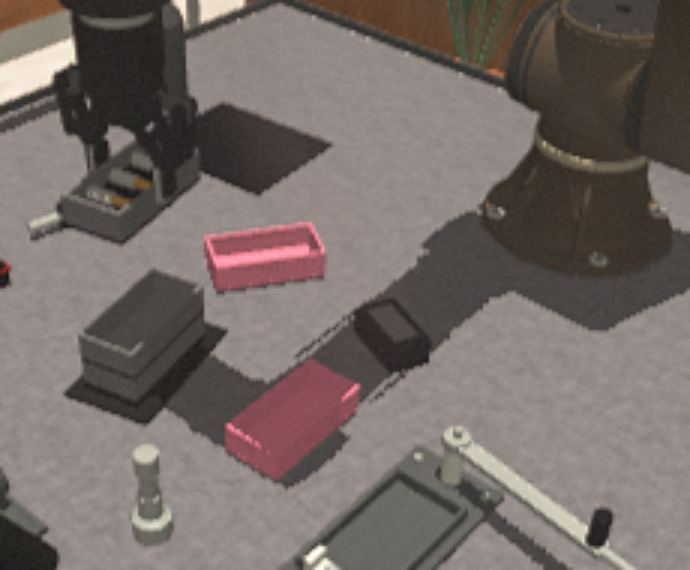

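The top tray is in the grip, and the two empty trays are still nested at (140,330) in the crop. Next I'll move beside the cradle and align to it.

```bash
python3 -m crank '[[0,0,0,0.115],[0,0,0,0.115],[-0.5,3,0,0],[-0.5,4.5,0,0],[-0.5,4.5,0,0],[-0.5,3.8,0,0],[-0.6,2,0,0],[0,0,0,0],[0,0,0,0]]'
cat > e.py <<'E'
from h import *
s=observe();p=cam("wrist");c=cloud(p);M=T(s);x,y,z=[c[...,i] for i in range(3)]
print(s["time_s"],s["tcp_pos"],M[:3,:3].round(3).tolist())
def rect(m,n):
    q=(c[m][:,:2]*1000).astype(np.float32);print(n,len(q),cv2.minAreaRect(q),np.percentile(q,[1,99],axis=0).round())
v=(x>.44)&(x<.74)&(y>.08)&(y<.26)
rect(v&(z>.019)&(z<.028)&(abs(x-.59)<.085)&(abs(y-.162)<.05),"lips")
rect(v&(z>.006)&(z<.014)&(abs(y-.162)<.065),"base")
t=(z>.16)&(z<.215)&(np.hypot(x-s["tcp_pos"][0],y-s["tcp_pos"][1])<.1)
rect((z>.045)&(z<.07)&v&(x>.64)&(y<.2),"catch")
for n,z0 in(("cradle_seat",.01),("keeper_hinge",.062),("keeper_knob",.0795)):
    for r in place_of(p,n)[:2]:print(n,r["conf"],r["xy"],ray(p,r["xy"],z0).round(4))
d=p["img"].copy();d[v&(z>.019)&(z<.028)]=[0,255,0]
cv2.imwrite("pics/w3.png",d[...,::-1])
E
python3 e.py
```

```text
time_s: 7.82
tcp_pos: [0.5908, -0.0005, 0.2129]
eef_rot: [0.021, -3.141, 0.001]
force: [-0.7, 0.5, -3.1]
grip_width: 0.0629
grip_force: 66.8
7.825 [ 5.90788168e-01 -4.81034726e-04  2.12873984e-01] [[-1.0, -0.014, -0.001], [-0.014, 1.0, -0.0], [0.001, -0.0, -1.0]]
lips 2116 ((595.4471435546875, 160.82998657226562), (157.45555114746094, 81.26814270019531), 1.7772265672683716) [[517. 119.]
 [666. 201.]]
base 12355 ((581.8052978515625, 160.54443359375), (229.9747772216797, 101.18846130371094), 1.4788962602615356) [[469. 109.]
 [692. 208.]]
catch 599 ((673.9846801757812, 164.6806640625), (21.03285789489746, 34.6639518737793), 3.4622271060943604) [[664. 148.]
 [684. 181.]]
keeper_hinge 0.97 [426.2, 56.5] [0.4815 0.1557 0.062 ]
```

View pics/w3.png

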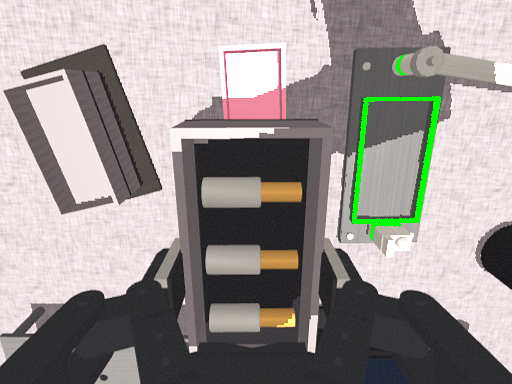

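The cradle shows clearly. The lips are highlighted green (355–440, 97–222), the hinge is at (427,60) and the catch at (395,238). I'll check the tray's offset in the hand.

```bash
cat > f.py <<'E'
from h import *
s=observe();p=cam("wrist");c=cloud(p);M=np.linalg.inv(T(s))
t=c@M[:3,:3].T+M[:3,3]  # tool coords
v,u=np.mgrid[:384,:512]
m=(t[...,2]<.03)&(t[...,2]>-.04)&(abs(t[...,1])<.045)&(t[...,0]>.012)&(t[...,0]<.09)&(v<240)
q=t[m];print(len(q),np.percentile(q,[1,50,99],axis=0).round(4))
top=q[q[:,2]<np.percentile(q[:,2],20)+.004]
e=q[q[:,0]>.05];print("end face x",np.percentile(q[:,0],[95,98,99.5]).round(4),"rim z",np.percentile(q[:,2],[2,10,50]).round(4))
rim=q[q[:,2]<np.percentile(q[:,2],5)+.004]
print(len(rim),cv2.minAreaRect((rim[:,:2]*1000).astype(np.float32)))
for lo in(.02,.03,.04,.05,.06):
    k=rim[abs(rim[:,0]-lo)<.005];print(lo,np.percentile(k[:,1],[1,99]).round(4))
W=np.array([.5915,.1605,.0]);print("tool cm to seat",(M[:3,:3]@W+M[:3,3])*100)
E
python3 f.py
```

```text
17715 [[ 0.0128 -0.0306 -0.025 ]
 [ 0.0428  0.0006 -0.0089]
 [ 0.066   0.0322  0.003 ]]
end face x [0.0659 0.066  0.0662] rim z [-0.0248 -0.024  -0.0089]
4749 ((41.02330017089844, 0.7840633392333984), (64.59510040283203, 50.11411666870117), 89.88334655761719)
0.02 [-0.0311  0.0327]
0.03 [-0.0311  0.0327]
0.04 [-0.031   0.0326]
0.05 [-0.0313  0.0327]
0.06 [-0.0311  0.0325]
tool cm to seat [-0.27374579 16.12516479 21.32447523]
```

```bash
python3 -m crank '[[-0.1,3,0,0],[-0.1,4.5,0,0],[-0.1,4.5,0,0],[-0.07,3,0,0],[0,1.05,0,0],[0,0,0,-0.012],[0,0,3.5,0],[0,0,4,0],[0,0,4,0],[0,0,2.5,0],[0,0,0,0],[0,0,0,0]]'
sed -i 's/^print("tool/#/;s/^W=/#/' f.py
python3 - <<'E'
from h import *
s=observe();p=cam("wrist");c=cloud(p);M=T(s);x,y,z=[c[...,i] for i in range(3)]
cv2.imwrite("pics/w4.png",p["img"][...,::-1])
print(s["tcp_pos"],s["force"],M[:3,0])
# lips seen in scan bands: y of lips at several x; x of hinge-side lip
for x0 in(.54,.55,.56,.57,.58,.6,.62):
    k=(abs(x-x0)<.004)&(z>.019)&(z<.027)&(abs(y-.16)<.05)
    if k.sum()>5:print(x0,k.sum(),np.percentile(y[k],[2,30,50,70,98]).round(4))
k=(abs(y-.16)<.03)&(z>.019)&(z<.027)&(x<.56)&(x>.49);print("end",k.sum(),np.percentile(x[k],[2,50,98]).round(4) if k.sum() else 0)
E
```

```text
time_s: 9.57
tcp_pos: [0.5934, 0.1603, 0.0746]
eef_rot: [-0.04, 3.14, 0.001]
force: [-0.3, -0.3, -2.6]
grip_width: 0.0626
grip_force: 66.9
[0.59338716 0.16025992 0.07460125] [-0.29404493 -0.30609044 -2.57356393] [-0.99967272 -0.02553648 -0.00153247]
end 691 [0.5165 0.5189 0.5213]
```

View pics/w4.png

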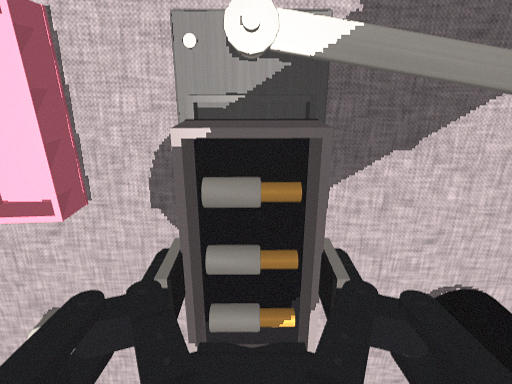

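The tray sits over the pocket, with the hinge-end lip showing at (250,100). I need one lateral check on that lip.

Run:
```python
from h import *
s=observe();p=cam("wrist");c=cloud(p);x,y,z=[c[...,i] for i in range(3)]
k=(z>.0185)&(z<.028)&(abs(y-.16)<.06)&(x<.523)&(x>.513);print("lip y",np.percentile(y[k],[0,1,50,99,100]).round(4))
k=(z>.006)&(z<.014)&(abs(y-.16)<.07)&(x<.51)&(x>.47)
for x0 in(.475,.485,.495,.505):
    j=k&(abs(x-x0)<.004);print(x0,np.percentile(y[j],[0.5,99.5]).round(4))
```

```text
lip y [0.1191 0.1198 0.1604 0.1985 0.199 ]
0.475 [0.108  0.1404]
0.485 [0.1085 0.1447]
0.495 [0.1092 0.2071]
0.505 [0.1094 0.2077]
```

```bash
python3 -m crank '[[0.18,0,0,0],[0,0,0,0],[0,0,2,0],[0,0,1.2,0],[0,0,0.6,0],[0,0,0.5,0],[0,0,0.3,0],[0,0,0.2,0],[0,0,0,0]]'
```

```text
time_s: 10.8
tcp_pos: [0.5907, 0.1606, 0.0254]
eef_rot: [-0.041, 3.141, 0.0]
force: [-0.8, 0.3, -3.0]
grip_width: 0.0626
grip_force: 67.1
```

```bash
python3 -m crank '[[0,0,0.1,0],[0,0,0.1,0],[0,0,0.05,0],[0,0,0,0]]'
```

```text
time_s: 11.3
tcp_pos: [0.5909, 0.1607, 0.0248]
eef_rot: [-0.041, 3.14, 0.001]
force: [-5.7, -2.0, 11.7]
grip_width: 0.0626
grip_force: 69.0
```

```bash
python3 -m crank '[[0,0,0,0],[0,0,0,0],[0,0,0,0],[0,0,0,0],[0,0,-1,0],[0,0,-2,0],[0,0,-3,0],[0,0,-4,0],[0,0,-4,0],[0,0,-3,0],[0,0,0,0],[0,0,0,0]]' 8.54
python3 - <<'E'
from h import *
s=observe();p=cam("wrist");c=cloud(p);x,y,z=[c[...,i] for i in range(3)];print(s["tcp_pos"])
m=(z>.035)&(z<.056)&(abs(x-.591)<.067)&(abs(y-.161)<.04)
q=c[m];rim=q[q[:,2]>np.percentile(q[:,2],70)-.003]
print(cv2.minAreaRect((rim[:,:2]*1000).astype(np.float32)),np.percentile(rim[:,2],[50,90]))
for n,a in(("x<.56",rim[:,0]<.56),("x>.62",rim[:,0]>.62),("y<.14",rim[:,1]<.14),("y>.18",rim[:,1]>.18)):print(n,a.sum(),np.median(rim[a,2]).round(4))
for n,z0 in(("keeper_knob",.0795),("keeper_hinge",.062)):
    for r in place_of(p,n)[:1]:print(n,r["conf"],r["xy"],ray(p,r["xy"],z0).round(4))
v=(z>.085)&(z<.105)&(y>.25)&(y<.36);print(v.sum(),c[v].mean(0) if v.any() else 0)
p=cam("top");cv2.imwrite("pics/w5.png",np.hstack([cv2.resize(camera("wrist")["img"][...,::-1],(400,300)),cv2.resize(cam("scene")["img"][180:300,230:390,::-1],(400,300))]))
E
```

```text
time_s: 12.8
tcp_pos: [0.5903, 0.1605, 0.1928]
eef_rot: [0.04, -3.141, -0.0]
force: [-0.6, 0.8, -0.6]
grip_width: 0.0856
grip_force: 0.0
[0.59027623 0.16051327 0.19282865]
((589.906005859375, 161.2957763671875), (130.34950256347656, 64.1688232421875), 1.5249497890472412) [0.04836643 0.04939542]
x<.56 760 0.0484
x>.62 589 0.0483
y<.14 635 0.0485
y>.18 653 0.0485
keeper_knob 0.85 [445.3, 89.5] [0.5073 0.3161 0.0795]
keeper_hinge 0.8 [250.2, 54.9] [0.4837 0.1575 0.062 ]
1434 [0.61354392 0.32317773 0.09509441]
```

View pics/w5.png

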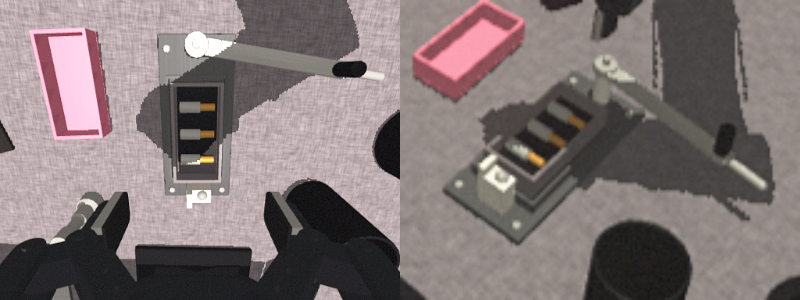

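The tray is flat and seated, with its rim level at 48 mm all round. The bar is out at (445,90) in wrist pixels. Next is the knob: I'll hover over it and look.

```bash
python3 -m crank '[[1.5,3,0,0],[2,4,0,0],[2,4,0,0],[1.5,3,0,0],[0.9,1.8,0,0],[0,0,0,0],[0,0,0,0]]' 5
cat > k.py <<'E'
from h import *
s=observe();p=cam("wrist");c=cloud(p);M=T(s);x,y,z=[c[...,i] for i in range(3)]
print(s["tcp_pos"],s["q"])
for n,z0 in(("keeper_knob",.0795),("keeper_hinge",.062)):
    for r in place_of(p,n)[:1]:print(n,r["conf"],r["xy"],ray(p,r["xy"],z0).round(4))
v=(z>.09)&(z<.102)&(np.hypot(x-.507,y-.316)<.03);q=c[v]
if len(q):
    r=cv2.minEnclosingCircle((q[:,:2]*1000).astype(np.float32));print(len(q),r,q.mean(0))
    print("tool cm",M[:3,:3].T@(np.append(np.array(r[0])/1000,.07)-s["tcp_pos"])*100)
E
python3 k.py
```

```text
time_s: 13.98
tcp_pos: [0.5078, 0.316, 0.1926]
eef_rot: [0.04, -3.141, 0.001]
force: [-0.7, -0.3, 0.6]
grip_width: 0.0496
grip_force: 0.0
[0.50778276 0.31597637 0.19260251] [ 8.83136639e-01  2.61344686e-01 -2.18653358e-01  6.33028216e-05
 -1.09130033e+00 -2.42842760e+00]
keeper_knob 0.89 [250.4, 181.9] [0.5068 0.3156 0.0795]
keeper_hinge 0.87 [77.7, 148.7] [0.4842 0.1564 0.062 ]
294 ((505.2747497558594, 314.2186584472656), 7.949671745300293) [0.50433987 0.314524   0.0968324 ]
tool cm [ 0.25170053 -0.16420449 12.26039311]
```

```bash
python3 -m crank '[[0.25,-0.15,3,0],[0,0,4,0],[0,0,3,0],[0,0,1.5,0],[0,0,0.6,0],[0,0,0,0],[0,0,0,0]]'; python3 -m crank '[[0,0,0,0],[0,0,0,0],[0,0,0,0],[0,0,0,0],[0,0,0,0]]' 1 35
```

```text
time_s: 15.0
tcp_pos: [0.5057, 0.3155, 0.0729]
eef_rot: [-0.041, 3.14, 0.002]
force: [-0.6, 0.3, 0.6]
grip_width: 0.0499
grip_force: 0.0
time_s: 15.62
tcp_pos: [0.505, 0.314, 0.0724]
eef_rot: [0.041, -3.141, 0.002]
force: [-1.6, -4.3, 6.2]
grip_width: 0.0148
grip_force: 34.2
```

Run:
```python
from h import *
s=observe();M=T(s)[:3,:3];K=s["tcp_pos"];H=np.array([.4850,.158]);d=K[:2]-H
a0=np.arctan2(d[1],d[0]);r=np.hypot(*d);print(np.degrees(a0),r)
a=np.radians(np.r_[np.degrees(a0),np.arange(76,5,-7),6.5,3,1.5,0]);P=np.c_[H[0]+.158*np.cos(a),H[1]+.158*np.sin(a),0*a]
P[0,:2]=K[:2]
for t,dd in zip(np.degrees(a)[1:],np.diff(P,axis=0)@M*100):print(round(t,1),dd.round(2))
```

```text
82.69451921276018 0.157227250214832
76.0 [-1.82 -0.31 -0.  ]
69.0 [-1.82 -0.63  0.  ]
62.0 [-1.73 -0.85  0.  ]
55.0 [-1.62 -1.05  0.  ]
48.0 [-1.48 -1.24  0.  ]
41.0 [-1.32 -1.41  0.  ]
34.0 [-1.13 -1.56  0.  ]
27.0 [-0.94 -1.69  0.  ]
20.0 [-0.72 -1.79  0.  ]
13.0 [-0.5  -1.86  0.  ]
6.0 [-0.27 -1.91  0.  ]
6.5 [ 0.01  0.14 -0.  ]
3.0 [-0.06 -0.96  0.  ]
1.5 [-0.01 -0.41  0.  ]
0.0 [ 0.01 -0.41  0.  ]
```

```bash
python3 -m crank '[[-1.82,-0.31,0,0],[-1.82,-0.63,0,0],[-1.73,-0.85,0,0],[0,0,0,0]]'; python3 -m crank '[[-1.62,-1.05,0,0],[-1.48,-1.24,0,0],[-1.32,-1.41,0,0],[-1.13,-1.56,0,0],[0,0,0,0]]'
```

```text
time_s: 16.12
tcp_pos: [0.5602, 0.2972, 0.0723]
eef_rot: [0.039, -3.141, 0.001]
force: [-1.7, -2.7, 4.8]
grip_width: 0.0149
grip_force: 34.5
time_s: 16.75
tcp_pos: [0.6201, 0.2474, 0.0725]
eef_rot: [-0.039, 3.136, 0.005]
force: [5.7, 4.9, -1.7]
grip_width: 0.0148
grip_force: 34.3
```

```bash
python3 -m crank '[[-0.64,-1.69,0,0],[-0.72,-1.79,0,0],[-0.5,-1.86,0,0],[-0.2,-1.0,0,0],[0,0,0,0]]'
```

```text
time_s: 17.38
tcp_pos: [0.6429, 0.184, 0.0727]
eef_rot: [-0.04, 3.134, 0.003]
force: [12.6, 0.9, -2.9]
grip_width: 0.0146
grip_force: 35.0
```

```bash
python3 -m crank '[[-0.3,-0.5,0,0],[0,-0.5,0,0],[0,-0.4,0,0],[0,-0.3,0,0],[0,0,0,0]]'
```

```text
time_s: 18.0
tcp_pos: [0.6444, 0.1706, 0.0727]
eef_rot: [-0.042, 3.136, 0.007]
force: [5.4, 12.1, 1.0]
grip_width: 0.0146
grip_force: 35.6
```

```bash
python3 -m crank '[[0,-0.3,0,0],[0,-0.2,0,0],[0,-0.2,0,0],[0,0,0,0]]'
```

```text
time_s: 18.5
tcp_pos: [0.6448, 0.1613, 0.0727]
eef_rot: [-0.041, 3.136, 0.003]
force: [7.5, 4.5, 1.0]
grip_width: 0.0151
grip_force: 35.6
```

```bash
python3 -m crank '[[0,-0.2,0,0],[0,-0.2,0,0],[0,0,0,0]]'
```

```text
time_s: 18.88
tcp_pos: [0.6448, 0.1609, 0.0727]
eef_rot: [-0.042, 3.135, 0.01]
force: [3.9, 19.3, -0.5]
grip_width: 0.0145
grip_force: 35.8
```

The bar is hard against its stop. I'll relax, release and retreat.

```bash
python3 -m crank '[[0,0.4,0,0],[0,0,0,0],[0,0,0,0]]'; python3 -m crank '[[0,0,0,0],[0,0,0,0],[0,0,0,0],[0,0,0,0],[0,0,-1,0],[0,0,-3,0],[0,0,-4,0],[0,0,-4,0],[0,0,-3,0],[0,0,0,0]]' 5
python3 - <<'E'
from h import *
s=observe();p=cam("wrist");c=cloud(p);x,y,z=[c[...,i] for i in range(3)];print(s["tcp_pos"])
v=(z>.09)&(z<.102)&(np.hypot(x-.644,y-.161)<.03)
print(cv2.minEnclosingCircle((c[v][:,:2]*1000).astype(np.float32)))
b=(z>.055)&(z<.068)&(x>.505)&(x<.62)&(abs(y-.16)<.03);r=cv2.minAreaRect((c[b][:,:2]*1000).astype(np.float32));print("bar",r)
cv2.imwrite("pics/w6.png",np.hstack([cv2.resize(p["img"][...,::-1],(400,300)),cv2.resize(cam("scene")["img"][110:350,120:440,::-1],(400,300))]))
E
```

```text
time_s: 19.25
tcp_pos: [0.6447, 0.1615, 0.0727]
eef_rot: [-0.041, 3.136, 0.003]
force: [7.3, 4.7, 0.7]
grip_width: 0.0146
grip_force: 35.8
time_s: 20.5
tcp_pos: [0.6433, 0.161, 0.226]
eef_rot: [-0.041, 3.136, 0.004]
force: [0.9, -0.4, -1.7]
grip_width: 0.0502
grip_force: 0.0
[0.64334878 0.16104367 0.22595612]
((642.4061889648438, 162.40234375), 7.98837947845459)
bar ((562.2012329101562, 159.95652770996094), (114.64486694335938, 17.97478485107422), 1.2583141326904297)
```

View pics/w6.png

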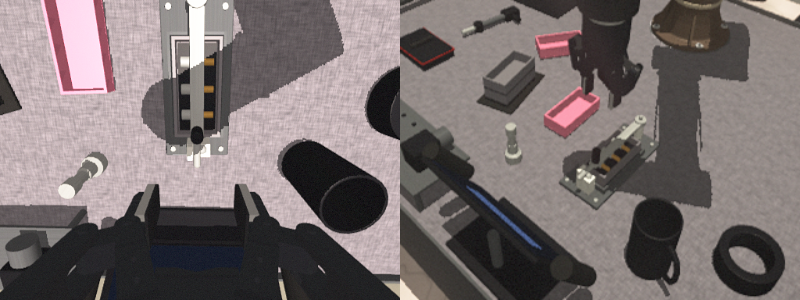

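The bar lies shut over the tray: its angle is 1.3° against 1.5° for the cradle, and the knob is where it should be. The two lower trays are still nested and everything else is standing.

```bash
python3 -c "
from station import *
print(finish_job())"
```

```text
the job is handed in; nothing more can be done
None
```

The top tray is seated flat in the cradle pocket and the keeper bar is clicked home against its stop. The other two trays are still nested, nothing else was disturbed, and I handed the job in at about 20.6 s.

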